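Index a wheel blank three clicks under the drill bush and hold it

TASK

On the small drill jig, take hold of the black hand knob and push the sprung slide in under the drill bridge until it is fully home; keep it there. Then wind the index wheel back (anticlockwise seen from above) to its dead stop and, counting the clicks, turn it clockwise to the third one and no further, so that the roller sits in the third notch. Finish still gripping the knob, holding the slide home and the wheel in that notch ready for drilling, and leave the other things on the bench where they are.

Things in the scene. Friction and masses are not known exactly. Their poses are not given: they have to be found in the camera images.
- drill_jig: Fixed drill jig on a plywood board. Origin on the bench surface near the middle of the board; local +x is the way the slide is pushed in (away from the robot), y to its left, z up. Board x -137 to +99 mm, y -114 to +80 mm, top at z 16 mm. The wheel axis stands at local y = 0, x = -35 mm with the slide out, +15 mm with it home. Besides knob and stem nothing is higher than 89 mm.
- drill_bush (a point): Centre of the underside of the bar of the aluminium drill bridge (a goal post at the far end of the jig), on its drill bush, 72 mm above the bench, at local x 57 mm of drill_jig. The bar is 20 mm wide along x, 150 mm long along y, its top at z 86 mm (bush to 89 mm). Axes as drill_jig.
- knob_grip (a point): Centre of the black fluted hand knob, on the upright axis of the index wheel, 118 mm above the bench. The knob is round, 40 mm diameter, 32 mm tall (z 102 to 134 mm), on a 14 mm stem; grip it from above across any diameter. It is clear all round above z 90 mm. Knob, blank and index wheel turn as one piece and travel with the slide.
- slide (a joint): The steel slide that carries the wheel. 0 = sprung out towards the robot (start), grows to 0.050 m = fully home against the end stop, moving along +x of drill_jig. A spring pushes it out with 1.5 N at the start and 4 N at home, so it comes back if let go; friction under 1 N.
- index_wheel (a joint): Angle (rad) of the steel index wheel, 122 mm over its 16 lobes, with the brass blank on it. 0 = dead stop (a lug meets a finger, roller in the first notch), grows clockwise seen from above. Notches every 0.393 rad (22.5 deg): clicks 1, 2, 3 at 0.393, 0.785, 1.178. Starts in notch 1, 2 or 3. Passing a lobe takes 0.1 to 0.2 N m at the knob, then it snaps on.
- roller (a joint): Spring-loaded detent roller on the slide at the left front of the index wheel, m: about 0 = seated in a notch, about 0.004 = on the crest of a lobe. It drops into its notch as the run begins.
- index_knob: The black hand knob; origin at the centre of its underside on the wheel axis, 16 mm below knob_grip, z up.
- tweezers: bystander: steel tweezers, 126 mm long, lying on the plywood board to the right of the jig (origin centre of underside)
- card_block: bystander: brown offcut, 26x48x10 mm, lying on the plywood board to the right of the jig
- spool_blue: bystander: solder spool with blue flanges, 70 mm, on the bench left of the jig
- spool_green: bystander: solder spool with green flanges, 70 mm, on the bench left of the jig
- loco_tank: bystander: black model tank locomotive, 125x32x52 mm
- side_cutters: bystander: small side cutters, 115 mm long
- screw_tin: bystander: flat tin, 64x94x26 mm
- wool_tin: bystander: round open tin of brass wool, 62 mm diameter, 38 mm tall

How it is judged:
On the way, in this order (a step that is already met when the one before it is completed fails the run):
1. the slide is pushed fully home under the bridge (within 3 mm) (value of joint slide above 0.047 m), for 0.2 s.
2. with the slide home, the index wheel is wound back to its dead stop (within 0.1 rad) (value of joint slide above 0.047 m and value of joint index_wheel below 0.1 rad), for 0.1 s.
At the end, for the whole second after the job is handed in: The slide is home (within 3 mm of its end stop), the index wheel stands in the third notch after the dead stop (1.178 rad, within 0.07 rad) with the roller seated (within 1.5 mm), and the fingers still grip the hand knob (more than 2 N) (value of joint slide above 0.047 m and value of joint index_wheel between 1.108 and 1.248 rad and value of joint roller below 0.0015 m and contact force between the fingers and index_knob above 2 N); the arm keeps its last pose, push and grip.
It fails at once if the index wheel is turned past the third click towards the fourth (value of joint index_wheel above 1.4 rad).
It fails at once if a bystander is moved more than 30 mm (distance of any of wool_tin, tweezers, card_block, spool_blue, spool_green, loco_tank, side_cutters, screw_tin from where it was at the start of the episode above 0.03 m).
It also fails if it takes over 48 s, if anything falls off the work surface, if the arm or the gripper's body presses on something with over 40 N, if the wrist force passes 120 N, or if a joint passes its speed limit or range.

ROBOT

A 6-joint arm with a two-finger parallel gripper is mounted at the origin on a cart in front of the work surface, level with it; the furniture and walls round the work are solid. World frame = base frame: x ahead of the robot, y to its left, z up, the work surface at z = 0. Lengths are in m, angles in rad, forces in N, time in s.
With the tool pointing down it reaches from about 0.35 to 0.775 m from the base axis. Payload 5.5 kg.
Tool frame: the origin (TCP) lies on the centre line of the jaws, within the pads' length; the fingertips stand 11 mm ahead of it and the grasp point (between the pads) lies 8 mm behind it (env.tip_extent is the distance from the TCP to the fingertips, in m); z points along the fingers, y is the line along which they close (so a half turn about z gives the same grasp; the last joint's range is limited). The gripper opens to 85 mm and grips with 20 to 120 N. Pads are 22 mm wide; open, the fingers measure 114 mm over their backs; the gripper's body (76 mm by 85 mm) begins 54 mm behind the grasp point. The pads swing forward as they close: fully open they stand 13 mm farther back than shut.
Start: joints at [-1.277, 0.313, 0.046, 1.304, 0, 1.431], TCP at [0.242, -0.522, 0.242] pointing down, gripper open.
Joint ranges: [-2.76, 2.76], [-0.86, 1.69], [-1.03, 1.26], [-2.2, 2.34], [-1.47, 1.5], [-3.14, 3.14]. Speed limits (rad/s): [2.57, 2.57, 3.14, 3.14, 3.14, 3.14].

INTERFACE

Orientations are given as a unit quaternion [w, x, y, z].
In Python, from workcell import env gives the robot as it stands.
- The arm moves only by the shell command python3 -m jog 'ROWS' [FORCE]. ROWS is JSON, a list of rows, each a list of 5 numbers: the gripper's target within -1 to 1 (shut at 1, half-way at 0, fully open at -1), then the shift along the tool's x, y, z in m, then the turn about the tool's z in degrees. In form: [[fingers, tx, ty, tz, turn], ...]. A call has 1 to 5 rows; each row shifts and turns the commanded pose from where the row before left it, along the tool's axes as they then stand; what a row does not reach is not made up. A row lasts 1/12 s, in which the tool goes at most 41.7 mm and 7.16 degrees, less where a joint would pass 70% of its speed; a pose out of reach is approached as far as the arm can. A call is refused whole if a number of a shift passes 0.0417 or a number of a turn 7.16, either way. A call with a gripper value outside its range is refused whole. The fingers move at their own pace and stop on an object; FORCE is the grip in N (left out, the last holds). Time passes only in rows, so rows that do not move let the fingers close. It gives the time, the measured TCP pose, the force, the opening and the grip force at its end, in the units of the state.
- env.get_state(): the state, without advancing time (a new reading comes with each control period).
- env.read_camera(name): name is "scene" or "side" or "wrist"; returns a dict with "img" (400x640x3 uint8, red, green, blue), "fov_y" (degrees; the focal length in pixels is half the picture's height over the tangent of half this angle, whatever the lens; pixels are square), "cx", "cy" (the principal point, pixels), "T" (4x4, takes a point from camera to world coordinates). Camera axes: x right, y up, looking along -z (the intrinsics and any distortion apply to the point x, -y, -z); pixel columns grow to the right and rows downward; lengths in m; the calibration is good to about 2 mm. A picture is of the moment at which its call begins. There is no depth.
- env.hand_in(): hands the job in; it is judged then, once.
The state is a dict: "clock": time; "joint_pos": joint angles; "qvel": joint speeds; "tau": joint torques, N m; "tcp_pos": TCP position; "orientation": TCP orientation; "wrist_force": force on the tool from outside, world axes, zero at the start; "ft_torque": the same for the moment, N m; "finger_gap": finger opening in m; "grip_force": force on a finger pad.
Only numpy, scipy, OpenCV 4.12 (cv2) and the standard library are available. Lean on these libraries where they do the work, as an engineer would, in place of code of your own. Each camera call takes 0.05 s, during which the arm holds its last target. There are 200 camera calls.

## Working session

There is one attempt and no reset: what is moved stays moved. The work goes in short steps, Python scripts to look and compute and a shell command to move; the robot and the scene stay as the last step left them, time stands still between calls to the robot, and variables do not carry over. Pictures are saved under pics/ and viewed, at most 10 in all, crops included, and the job is handed in when it is done.

```bash
mkdir -p pics; ls
cat > h.py <<'E'
import numpy as np, cv2
from workcell import env
def snap(n,f):
    c=env.read_camera(n); cv2.imwrite(f'pics/{f}.png',c['img'][:,:,::-1]); 
    np.savez(f'pics/{f}.npz',**c); return c
def ray(c,u,v):
    f=200/np.tan(np.radians(float(c['fov_y']))/2); T=c['T']
    d=T[:3,:3]@np.array([(u-c['cx'])/f,-(v-c['cy'])/f,-1]); return T[:3,3],d
def onz(c,u,v,z):
    o,d=ray(c,u,v); return o+d*(z-o[2])/d[2]
E
python3 - <<'E'
from h import *
for n in ['scene','side']:
    c=snap(n,n+'0'); print({k:(v if k!='img' else 0) for k,v in c.items()})
print(env.get_state())
a=cv2.imread('pics/scene0.png');b=cv2.imread('pics/side0.png')
E
```

```text
pics
{'img': 0, 'fov_y': 43.702666305692404, 'cx': 315.21825665149044, 'cy': 205.76741565295313, 'T': array([[-0.46353143,  0.6042038 , -0.648133  , -0.37724253],
       [-0.88604187, -0.30923229,  0.34540585,  0.55157406],
       [ 0.00827187,  0.73437944,  0.67868875,  1.01539784],
       [ 0.        ,  0.        ,  0.        ,  1.        ]])}
{'img': 0, 'fov_y': 47.0365690364938, 'cx': 326.66573459523056, 'cy': 196.41683092340216, 'T': array([[ 0.9752226 ,  0.1281654 , -0.1803178 ,  0.27311828],
       [-0.22010527,  0.48019034, -0.84910006, -0.99903304],
       [-0.02223838,  0.86775047,  0.49650235,  0.73102707],
       [ 0.        ,  0.        ,  0.        ,  1.        ]])}
{'clock': 0.1, 'joint_pos': array([-1.27655885e+00,  3.13934305e-01,  4.51074421e-02,  1.30360112e+00,
        2.32571299e-05,  1.43119671e+00]), 'qvel': array([ 1.81057412e-05, -6.00184049e-04,  2.55376758e-03,  2.83185678e-04,
        1.07695337e-03,  5.94755254e-04]), 'tau': array([ 2.36574677e-03, -4.81726921e+01,  2.99242508e+01,  1.27460336e-02,
       -1.86603975e-04, -5.88465767e-06]), 'tcp_pos': array([ 0.24157624, -0.52131766,  0.24149898]), 'orientation': array([-8.14289685e-04,  9.76564956e-01,  2.15221330e-01, -5.14223614e-05]), 'wrist_force': array([0.08918359, 0.45449073, 0.25425875]), 'ft_torque': array([ 0.00770702, -0.01783403,  0.02034663]), 'grip_force': 0.0, 'finger_gap': 0.08566755076576485}
```

View pics/scene0.png

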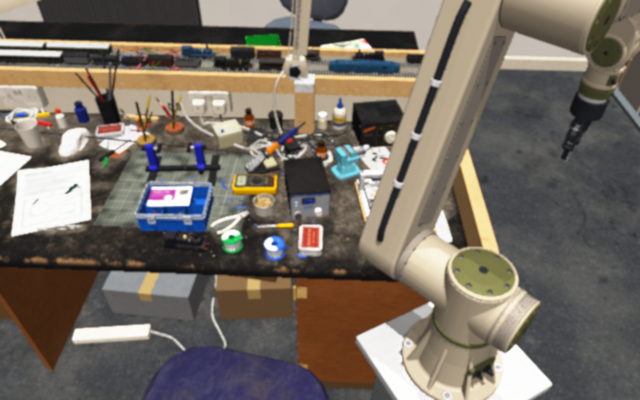

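View pics/side0.png

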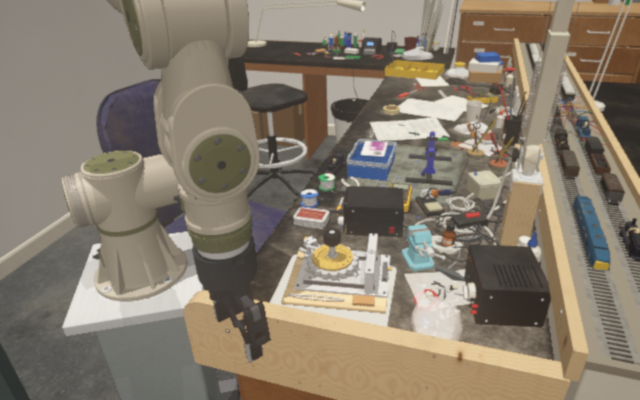

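The side view shows the jig, with the knob near (333,237) and the bridge near (372,265). In the scene view the arm hides the jig. I'll enlarge the side view.

Run:
```python
from h import *
a=cv2.imread('pics/side0.png')[215:325,260:410]
cv2.imwrite('pics/s0c.png',cv2.resize(a,None,fx=5.333,fy=5.333,interpolation=cv2.INTER_CUBIC))
c=np.load('pics/side0.npz')
print(onz(c,333,237,.118))
```

```text
[ 0.46815528 -0.13988714  0.118     ]
```

View pics/s0c.png

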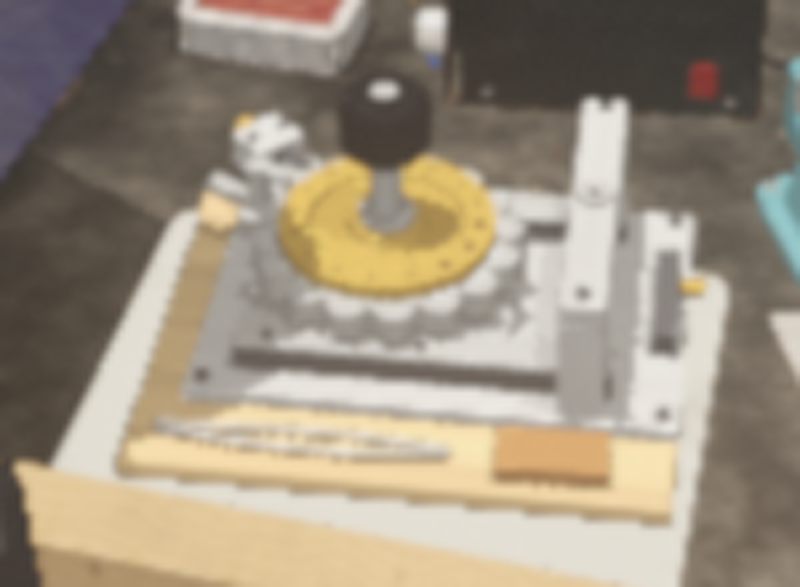

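Run:
```python
from h import *
c=np.load('pics/side0.npz')
p=lambda x,y,z:onz(c,260+x/5.333,215+y/5.333,z)
k=p(386,118,.118);t=p(384,91,.134);b=p(597,190,.089)
r1=p(122,472,.0);r2=p(670,521,.0)
print(k,t,b,r1,r2)
for d in (b-t,r2-r1): print(np.linalg.norm(d[:2]),np.degrees(np.arctan2(d[1],d[0])))
# bar ends top centre z .086
e1=p(582,290,.086);e2=p(606,100,.086);d=e2-e1;print(np.linalg.norm(d[:2]),np.degrees(np.arctan2(d[1],d[0]))-90)
from scipy.spatial.transform import Rotation as R
print(R.from_quat(np.roll(env.get_state()['orientation'],-1)).as_matrix())
```

```text
[ 0.46663962 -0.14002312  0.118     ] [ 0.46544099 -0.14244902  0.134     ] [ 0.55221313 -0.17571789  0.089     ] [ 3.33492342e-01 -2.03369804e-01 -1.11022302e-16] [ 0.5507417  -0.28788014  0.        ]
0.09293127278471654 -20.977074245928726
0.2331078686187108 -21.256112742557548
0.13960989528828643 -21.840726386517062
[[ 9.07359553e-01  4.20355133e-01 -4.50939570e-04]
 [ 4.20355301e-01 -9.07358232e-01  1.56827916e-03]
 [ 2.50070465e-04 -1.61254792e-03 -9.99998669e-01]]
```

The checks agree: knob to bush measures 93 mm against 92, and the yaw reads -21.0, -21.3 and -21.8 deg from three features. I take the knob at (0.466, -0.141) and jig yaw at -21.2 deg. I'll move above the knob, then turn about -44 deg so the jaws close along the push direction.

```bash
python3 -m jog '[[-1,0.0303,-0.0209,-0.01,0],[-1,0.0303,-0.0209,-0.01,0],[-1,0.0303,-0.0209,0,0],[-1,0.0303,-0.0209,0,0],[-1,0.0303,-0.0209,0,0]]' 80
python3 -m jog '[[-1,0.0303,-0.0209,0,0],[-1,0.0303,-0.0209,0,0],[-1,0.0303,-0.0209,0,0],[-1,0.0303,-0.0209,0,0],[-1,0.0303,-0.0209,0,0]]'
python3 -m jog '[[-1,0.0303,-0.0209,0,0],[-1,0.0303,-0.0209,0,0],[-1,0,0,0,-7],[-1,0,0,0,-7],[-1,0,0,0,-7]]'
python3 -m jog '[[-1,0,0,0,-7],[-1,0,0,0,-7],[-1,0,0,0,-7],[-1,0,0,0,-1.9],[-1,0,0,0,0]]'
python3 - <<'E'
from h import *
snap('wrist','w1'); snap('scene','sc1')
from scipy.spatial.transform import Rotation as R
s=env.get_state();M=R.from_quat(np.roll(s['orientation'],-1)).as_matrix()
print(s['tcp_pos'],np.degrees(np.arctan2(M[1,0],M[0,0])),s['joint_pos'])
print(M.T@(np.array([.466,-.141,.118])-s['tcp_pos']))
E
```

```text
clock: 0.52
tcp_pos: [0.3356, -0.3617, 0.2621]
orientation: [-0.0, 0.977, 0.215, 0.0]
wrist_force: [0.9, -0.8, -1.2]
finger_gap: 0.0856
grip_force: 0.0
clock: 0.93
tcp_pos: [0.4291, -0.203, 0.2621]
orientation: [-0.0, 0.977, 0.215, -0.0]
wrist_force: [0.4, -0.3, -0.0]
finger_gap: 0.0856
grip_force: 0.0
clock: 1.35
tcp_pos: [0.4663, -0.1401, 0.2618]
orientation: [-0.0, 0.919, 0.394, -0.0]
wrist_force: [0.5, 0.5, 0.2]
finger_gap: 0.0856
grip_force: 0.0
clock: 1.77
tcp_pos: [0.4659, -0.1412, 0.2619]
orientation: [-0.0, 0.825, 0.565, -0.0]
wrist_force: [0.4, -0.7, -0.3]
finger_gap: 0.0853
grip_force: 0.0
[ 0.46600566 -0.14129032  0.26198421] 68.67789016426306 [-4.59365347e-01  1.37463034e-01 -1.31276777e-01  1.30269108e+00
 -9.00602024e-05  1.48357204e+00]
[ 2.73346528e-04 -1.86912313e-05  1.43984242e-01]
```

View pics/w1.png

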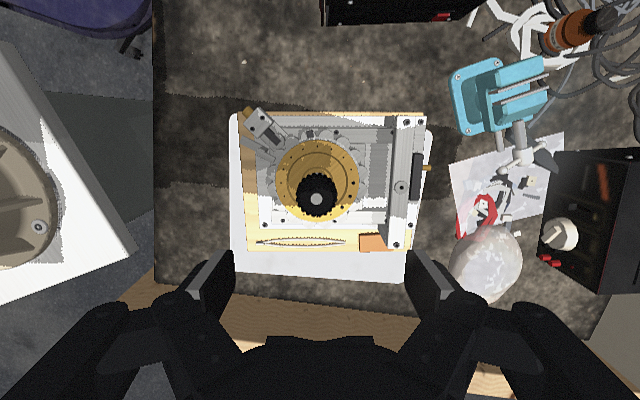

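The wrist view shows the knob top centre at about (317,199), the bush at (402,187), and the jaws lined up along the push direction. I'll compare this with the side-view fix.

Run:
```python
from h import *
c=np.load('pics/w1.npz')
t=onz(c,316.7,199,.134);b=onz(c,402,187,.089);d=b-t
print(t,b,np.linalg.norm(d[:2]),np.degrees(np.arctan2(d[1],d[0])))
q=[onz(c,*p,.016) for p in((248,250),(403,254))];d=q[1]-q[0];print(q,np.degrees(np.arctan2(d[1],d[0])))
```

```text
[ 0.46278677 -0.14217068  0.134     ] [ 0.54848337 -0.17469501  0.089     ] 0.09166100177108812 -20.783197415943803
[array([ 0.33021167, -0.20835427,  0.016     ]), array([ 0.53519374, -0.29447371,  0.016     ])] -22.788813824808507
```

```bash
python3 -m jog '[[-1,-0.001,-0.0015,0.036,0],[-1,0,0,0.036,0],[-1,0,0,0.036,0],[-1,0,0,0.03,0],[-1,0,0,0.014,0]]' 100
python3 -m jog '[[-1,0,0,0,0],[0,0,0,0,0],[0.5,0,0,0,0],[1,0,0,0,0],[1,0,0,0,0]]' 100
python3 -m jog '[[1,0,0,0,0],[1,0,0,0,0],[1,0,0,0,0],[1,0,0,0,0],[1,0,0,0,0]]' 100
```

```text
clock: 2.28
tcp_pos: [0.4619, -0.1406, 0.1063]
orientation: [-0.002, 0.826, 0.564, -0.001]
wrist_force: [-0.0, 0.9, 0.8]
finger_gap: 0.0857
grip_force: 0.0
clock: 2.7
tcp_pos: [0.4651, -0.1421, 0.1118]
orientation: [0.001, 0.825, 0.565, 0.0]
wrist_force: [3.5, -1.4, 24.2]
finger_gap: 0.0388
grip_force: 49.6
clock: 3.12
tcp_pos: [0.4655, -0.1423, 0.1122]
orientation: [0.001, 0.825, 0.565, 0.001]
wrist_force: [-0.9, 0.4, 5.4]
finger_gap: 0.038
grip_force: 99.6
```

The knob is gripped with the gap at 38 mm. Now I push it in.

```bash
python3 -m jog '[[1,0,0.009,-0.001,0],[1,0,0.009,0,0],[1,0,0.009,0,0],[1,0,0.009,0,0],[1,0,0.009,0,0]]'
python3 -m jog '[[1,0,0.004,0,0],[1,0,0.002,0,0],[1,0,0.001,0,0],[1,0,0,0,0],[1,0,0,0,0]]'
cat > st.py <<'E'
from h import *
from scipy.spatial.transform import Rotation as R
s=env.get_state();M=R.from_quat(np.roll(s['orientation'],-1)).as_matrix()
a=np.radians(-21.2);X=np.array([np.cos(a),np.sin(a)]);Y=np.array([-X[1],X[0]]);d=s['tcp_pos'][:2]-[.4655,-.1423]
f=s['wrist_force'][:2]
print('yaw %.2f along %.1f lat %.1f mm Fx %.1f Fy %.1f Fz %.1f Tz %.3f q6 %.2f grip %.0f'%(np.degrees(np.arctan2(M[1,0],M[0,0])),d@X*1e3,d@Y*1e3,f@X,f@Y,s['wrist_force'][2],s['ft_torque'][2],s['joint_pos'][5],s['grip_force']),s['clock'])
E
python3 st.py
```

```text
clock: 3.53
tcp_pos: [0.5073, -0.1586, 0.1122]
orientation: [0.0, 0.825, 0.565, 0.0]
wrist_force: [-4.5, 1.4, 7.7]
finger_gap: 0.038
grip_force: 102.1
clock: 3.95
tcp_pos: [0.5096, -0.1595, 0.1122]
orientation: [-0.002, 0.825, 0.565, -0.002]
wrist_force: [-17.3, 5.6, 17.6]
finger_gap: 0.038
grip_force: 103.9
yaw 68.75 along 47.3 lat -0.1 mm Fx -18.1 Fy -1.1 Fz 17.6 Tz 0.024 q6 1.49 grip 104 3.95
```

The force along the slide jumped to 18 N against a 4 N spring, at about 50 mm of travel, so the slide is home. I'll wind anticlockwise and watch the torque.

```bash
python3 -m jog '[[1,0,0,0,-4],[1,0,0,0,-4],[1,0,0,0,-4]]'>/dev/null; python3 st.py
python3 -m jog '[[1,0,0,0,-4],[1,0,0,0,-4],[1,0,0,0,-4]]'>/dev/null; python3 st.py
python3 -m jog '[[1,0,0,0,0]]'>/dev/null; python3 st.py
```

```text
yaw 80.91 along 47.2 lat -0.1 mm Fx -18.1 Fy -1.6 Fz 17.0 Tz -0.153 q6 1.28 grip 104 4.2
yaw 92.92 along 47.1 lat -0.1 mm Fx -19.7 Fy -2.6 Fz 18.3 Tz -0.332 q6 1.07 grip 104 4.45
yaw 92.90 along 47.0 lat -0.1 mm Fx -18.1 Fy -2.8 Fz 18.0 Tz -0.067 q6 1.07 grip 104 4.5333
```

```bash
for i in 1 ; do python3 -m jog '[[1,0,0,0,-3],[1,0,0,0,0]]'>/dev/null; python3 st.py
python3 -m jog '[[1,0,0,0,-3],[1,0,0,0,0]]'>/dev/null; python3 st.py
python3 -m jog '[[1,0,0,0,-3],[1,0,0,0,0]]'>/dev/null; python3 st.py
python3 -m jog '[[1,0,0,0,-3],[1,0,0,0,0]]'>/dev/null; python3 st.py;done
python3 - <<'E'
from h import *
c=snap('wrist','w2');snap('side','s2')
a=np.hstack([cv2.resize(cv2.imread('pics/s2.png')[215:325,260:410],(600,440),interpolation=cv2.INTER_CUBIC)])
cv2.imwrite('pics/s2c.png',a)
E
```

```text
yaw 95.85 along 47.0 lat -0.1 mm Fx -19.2 Fy -2.6 Fz 18.2 Tz -0.009 q6 1.02 grip 104 4.7
yaw 98.86 along 47.0 lat -0.1 mm Fx -19.2 Fy -2.5 Fz 17.4 Tz 0.040 q6 0.96 grip 104 4.8667
yaw 101.87 along 47.0 lat -0.1 mm Fx -18.8 Fy -3.1 Fz 18.4 Tz 0.169 q6 0.91 grip 104 5.0333
yaw 104.87 along 46.9 lat -0.1 mm Fx -18.9 Fy -2.4 Fz 17.3 Tz 0.179 q6 0.86 grip 104 5.2
```

View pics/w2.png

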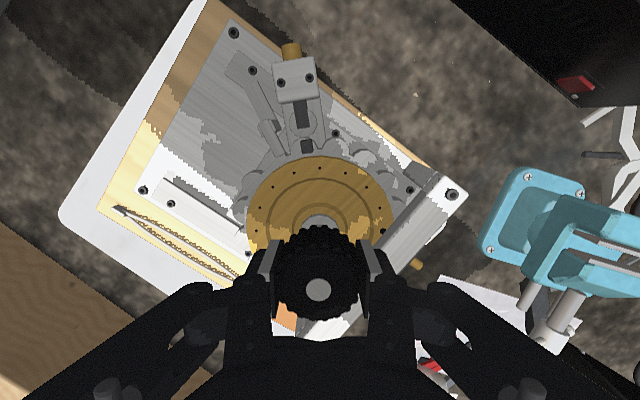

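The view shows the blank right up against the bridge bar, so the slide is home, with the knob held between the pads. I'll keep winding until the torque climbs at the stop.

```bash
python3 -m jog '[[1,0,0,0,-3],[1,0,0,0,0]]'>/dev/null; python3 st.py
python3 -m jog '[[1,0,0,0,-3],[1,0,0,0,0]]'>/dev/null; python3 st.py
python3 -m jog '[[1,0,0,0,-3],[1,0,0,0,0]]'>/dev/null; python3 st.py
python3 -m jog '[[1,0,0,0,-3],[1,0,0,0,0]]'>/dev/null; python3 st.py
python3 -m jog '[[1,0,0,0,-3],[1,0,0,0,0]]'>/dev/null; python3 st.py
python3 -m jog '[[1,0,0,0,-3],[1,0,0,0,0]]'>/dev/null; python3 st.py
```

```text
yaw 107.87 along 46.8 lat -0.1 mm Fx -18.5 Fy -2.7 Fz 19.4 Tz 0.217 q6 0.81 grip 104 5.4667
yaw 110.88 along 46.8 lat -0.1 mm Fx -18.5 Fy -2.2 Fz 18.3 Tz 0.324 q6 0.75 grip 104 5.6333
yaw 113.82 along 46.8 lat -0.2 mm Fx -18.8 Fy -3.0 Fz 17.8 Tz 0.015 q6 0.70 grip 104 5.8
yaw 116.87 along 45.8 lat 0.5 mm Fx -20.6 Fy 0.1 Fz 20.4 Tz 0.169 q6 0.65 grip 105 5.9667
yaw 119.86 along 46.9 lat -0.4 mm Fx -16.3 Fy -5.1 Fz 16.3 Tz 0.354 q6 0.60 grip 104 6.1333
yaw 122.55 along 46.9 lat -0.5 mm Fx -17.7 Fy -1.9 Fz 17.4 Tz -2.148 q6 0.55 grip 104 6.3
```

Torque jumped to -2.1 N m at yaw 122.5, which is a hard stop. I need to check for slip in the grip by comparing the knob flutes relative to the jaws.

```bash
python3 - <<'E'
from h import *
snap('wrist','w3')
a=[cv2.resize(cv2.imread(f'pics/{f}.png')[140:335,230:410],(396,429),interpolation=cv2.INTER_CUBIC) for f in('w2','w3')]
cv2.imwrite('pics/cmp.png',cv2.convertScaleAbs(np.hstack(a),alpha=1.5,beta=20))
# flute phase about knob top centre
for f in ('w2','w3'):
    g=cv2.imread(f'pics/{f}.png',0)
    p=cv2.warpPolar(g,(60,720),(318.5,290),60,cv2.WARP_POLAR_LINEAR)
    np.save(f'pics/{f}p.npy',p)
p,q=np.load('pics/w2p.npy').astype(float),np.load('pics/w3p.npy').astype(float)
sl=slice(34,46)
sc=[(np.corrcoef(p[:,sl].ravel(),np.roll(q,k,0)[:,sl].ravel())[0,1],k/2) for k in range(-50,51)]
print(sorted(sc)[::-1][:6])
E
python3 st.py
```

```text
[(np.float64(0.6676272209866713), -25.0), (np.float64(0.6656079180933537), -24.5), (np.float64(0.6634737625865976), -24.0), (np.float64(0.6617021452595521), -23.5), (np.float64(0.659743651703636), -23.0), (np.float64(0.6580935678365151), -22.5)]
yaw 122.47 along 46.9 lat -0.5 mm Fx -17.4 Fy -2.9 Fz 16.3 Tz -1.947 q6 0.55 grip 104 6.35
```

View pics/cmp.png

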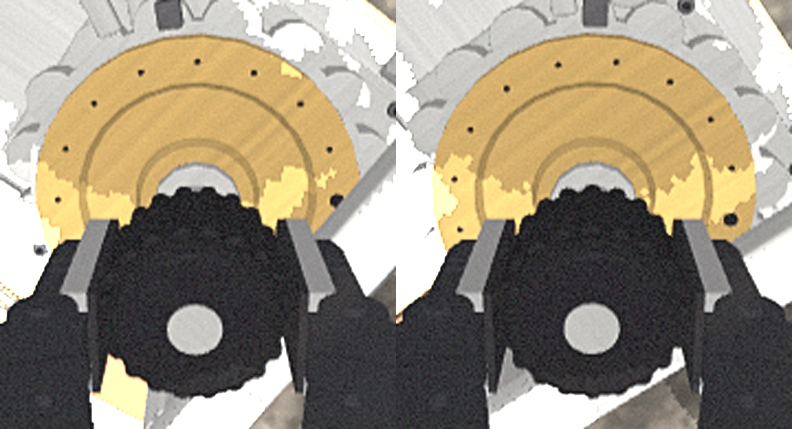

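The holes in the blank settle it. In the jaw frame they shifted about 9 deg between the two views, so the grip slipped at the stop. I'll read the wheel angle in world coordinates from the large hole, including in the first wrist picture.

Run:
```python
from h import *
from scipy.optimize import least_squares
tc={'w1':np.array([.4635,-.1425]),'w2':np.array([.5096,-.1595]),'w3':np.array([.5096,-.1595])}
P={'w2':[(336,200),(300,103),(253,72),(197,62),(141,72),(94,103),(66,149),(58,200)],'w3':[(334,219),(335,168),(314,119),(274,82),(220,62),(162,65),(110,88),(75,129),(58,179),(63,230)]}
for f in P:
    c=np.load(f'pics/{f}.npz')
    px=[(230+x/2.2,140+y/2.2) for x,y in P[f]]
    def res(p): 
        w=np.array([onz(c,*q,p[0])[:2] for q in px])-p[1:3]; return np.linalg.norm(w,axis=1)-p[3]
    s=least_squares(res,[.08,*tc[f],.04]); z=.075
    w=np.array([onz(c,*q,s.x[0])[:2] for q in px])-s.x[1:3]
    print(f,s.x,np.degrees(np.arctan2(w[:,1],w[:,0])).round(1))
    np.save('pics/zr.npy',s.x)
a=cv2.imread('pics/w1.png')[120:230,255:375]
cv2.imwrite('pics/w1c.png',cv2.resize(a,None,fx=5,fy=5,interpolation=cv2.INTER_CUBIC))
```

```text
w2 [ 2.42363468e-01  4.91650396e-01 -9.03698622e-02  9.94512854e-08] [-165.1 -119.9  -97.4  -75.2  -52.9  -30.3   -7.6   15.2]
w3 [ 2.42249467e-01  4.71387860e-01 -9.95699221e-02  5.06681695e-08] [  24.    46.4   69.1   91.2  113.8  136.3  158.7 -179.1 -156.3 -133.6]
```

View pics/w1c.png

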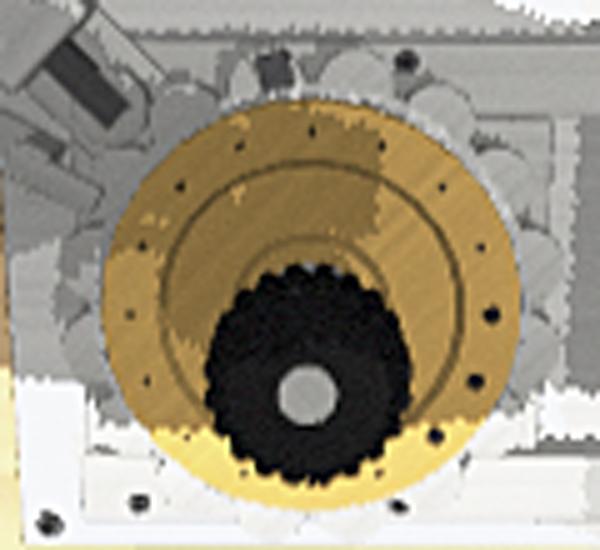

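```bash
cat > ang.py <<'E'
from h import *
from scipy.optimize import least_squares
def fit(f,px,z=.07):
    "ring of 16 holes, px in ccw order with the index offset k from the first large hole"
    c=np.load(f'pics/{f}.npz')
    w=np.array([onz(c,u,v,z)[:2] for u,v,k in px]); k=np.array([q[2] for q in px])
    def res(p): 
        a=p[3]+k*np.pi/8; return ((p[:2]+p[2]*np.c_[np.cos(a),np.sin(a)])-w).ravel()
    b=min((least_squares(res,[*w.mean(0),.04,a]) for a in (-1,0,1,2)),key=lambda s:s.cost)
    print(f,'centre',b.x[:2].round(4),'r %.4f first %.2f deg rms %.5f'%(b.x[2],np.degrees(b.x[3]),np.sqrt(np.mean(b.fun**2))))
E
python3 - <<'E'
from ang import *
w1=[(491,315,0),(480,247,1),(442,187,2),(382,146,3),(312,131,4),(239,146,5),(180,187,6),(142,247,7),(130,315,8),(147,381,9),(475,381,-1),(436,436,-2)]
w2=[(336,200,0),(300,103,2),(253,72,3),(197,62,4),(141,72,5),(94,103,6),(66,149,7),(58,200,8)]
w3=[(p,q,i) for i,(p,q) in enumerate([(334,219),(335,168),(314,119),(274,82),(220,62),(162,65),(110,88),(75,129),(58,179),(63,230)])]
for z in(.06,.075):
    fit('w1',[(255+x/5,120+y/5,k) for x,y,k in w1],z)
    fit('w2',[(230+x/2.2,140+y/2.2,k) for x,y,k in w2],z)
    fit('w3',[(230+x/2.2,140+y/2.2,k) for x,y,k in w3],z)
E
```

```text
w1 centre [ 0.4622 -0.1435] r 0.0425 first -21.20 deg rms 0.00011
w2 centre [ 0.5097 -0.1619] r 0.0430 first 15.00 deg rms 0.00014
w3 centre [ 0.5102 -0.1617] r 0.0431 first 23.81 deg rms 0.00011
w1 centre [ 0.4635 -0.1404] r 0.0406 first -21.20 deg rms 0.00011
w2 centre [ 0.5082 -0.156 ] r 0.0394 first 15.00 deg rms 0.00013
w3 centre [ 0.507  -0.1566] r 0.0395 first 23.81 deg rms 0.00011
```

Wheel angle from the holes: 45.0 deg turned from the start, with a hard stop, so it was in notch 2 and now stands at the dead stop. The target for the large hole is 23.8 - 67.5 = -43.7 deg. Now I turn clockwise.

```bash
python3 -m jog '[[1,0,0,0,4],[1,0,0,0,4],[1,0,0,0,4],[1,0,0,0,4],[1,0,0,0,4]]'>/dev/null; python3 st.py
python3 -m jog '[[1,0,0,0,4],[1,0,0,0,4],[1,0,0,0,4],[1,0,0,0,4],[1,0,0,0,4]]'>/dev/null; python3 st.py
python3 -m jog '[[1,0,0,0,4],[1,0,0,0,4],[1,0,0,0,4],[1,0,0,0,4],[1,0,0,0,4]]'>/dev/null; python3 st.py
python3 -m jog '[[1,0,0,0,3],[1,0,0,0,3],[1,0,0,0,1],[1,0,0,0,0],[1,0,0,0,0]]'>/dev/null; python3 st.py
python3 - <<'E'
from h import *
snap('wrist','w4')
a=cv2.imread('pics/w4.png')[130:335,210:430]
cv2.imwrite('pics/w4c.png',cv2.convertScaleAbs(cv2.resize(a,None,fx=2.9,fy=2.9,interpolation=cv2.INTER_CUBIC)[:,:],alpha=1.4,beta=15))
E
```

```text
yaw 102.53 along 47.0 lat -0.3 mm Fx -17.9 Fy -4.1 Fz 16.5 Tz -0.006 q6 0.90 grip 105 6.7667
yaw 82.54 along 47.2 lat -0.3 mm Fx -16.7 Fy -2.3 Fz 14.8 Tz 0.023 q6 1.25 grip 104 7.1833
yaw 62.55 along 47.3 lat -0.3 mm Fx -16.4 Fy -4.2 Fz 15.9 Tz 0.108 q6 1.60 grip 104 7.6
yaw 55.69 along 47.4 lat -0.4 mm Fx -16.8 Fy -2.1 Fz 16.3 Tz -0.306 q6 1.72 grip 104 8.0167
```

View pics/w4c.png

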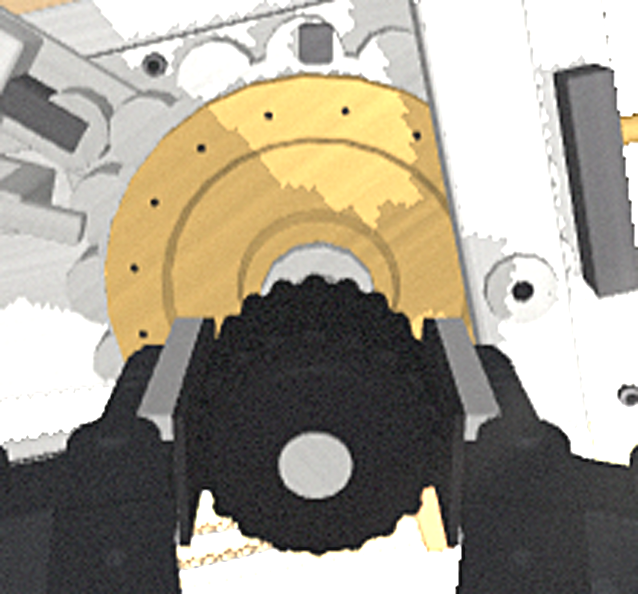

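Seven holes are visible, from (143,334) round to (417,135). They sit at the same jaw-frame pixels as at the stop, so there was no slip.

```bash
python3 - <<'E'
from ang import *
w=[(143,334),(134,268),(154,202),(201,148),(268,115),(345,111),(417,135)]
for z in (.06,.075): fit('w4',[(210+x/2.9,130+y/2.9,9-i) for i,(x,y) in enumerate(w)],z)
E
python3 st.py
```

```text
w4 centre [ 0.5079 -0.162 ] r 0.0431 first -42.06 deg rms 0.00005
w4 centre [ 0.5115 -0.1569] r 0.0396 first -42.06 deg rms 0.00005
yaw 55.69 along 47.4 lat -0.4 mm Fx -16.8 Fy -3.0 Fz 15.6 Tz -0.238 q6 1.72 grip 104 8.0667
```

The wheel is at 65.9 deg and the detent is pulling it clockwise, so it needs 1.5 deg more.

```bash
python3 -m jog '[[1,0,0,0,1.5],[1,0,0,0,0],[1,0,0,0,0],[1,0,0,0,0]]'; python3 st.py
python3 - <<'E'
from h import *
snap('wrist','w5')
a=cv2.imread('pics/w5.png')[130:335,210:430]
cv2.imwrite('pics/w5c.png',cv2.convertScaleAbs(cv2.resize(a,None,fx=2.9,fy=2.9,interpolation=cv2.INTER_CUBIC)[:,:],alpha=1.2,beta=10))
E
```

```text
clock: 8.4
tcp_pos: [0.5095, -0.1598, 0.1119]
orientation: [-0.002, 0.89, 0.455, -0.003]
wrist_force: [-15.5, 3.3, 15.2]
finger_gap: 0.0379
grip_force: 104.3
yaw 54.19 along 47.4 lat -0.4 mm Fx -15.6 Fy -2.6 Fz 15.2 Tz -0.283 q6 1.74 grip 104 8.4
```

View pics/w5c.png

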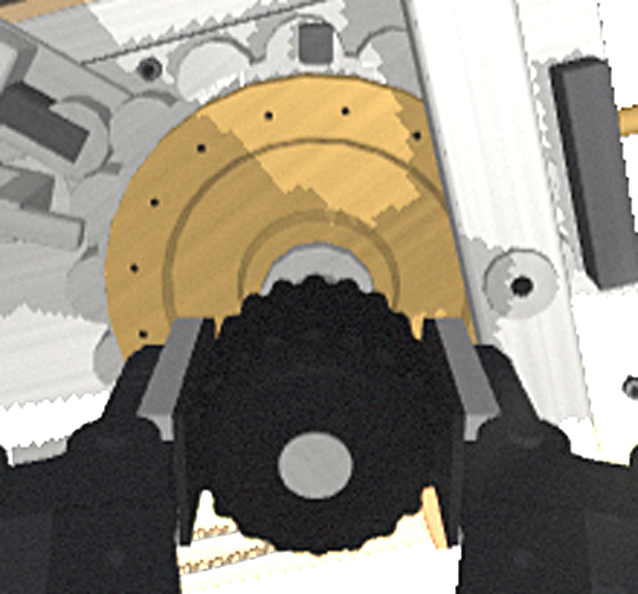

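The holes keep the same jaw-frame pixels, so the wheel is at about 67.4 deg. As a last check I'll measure knob (315,465) to bush (521,286), which should be 42 mm, and hand in if it fits.

Run:
```python
from h import *
c=np.load('pics/w5.npz'); g=lambda x,y,z:onz(c,210+x/2.9,130+y/2.9,z)
t=g(315,465,.134);b=g(521,286,.089);d=np.linalg.norm((b-t)[:2]);print(t,b,d)
if 0.038<d<0.0455: print(env.hand_in())
```

```text
[ 0.50944804 -0.15957479  0.134     ] [ 0.54792555 -0.17453839  0.089     ] 0.04128472321095756
the job is handed in; nothing more can be done
None
```

I handed the job in at about 8.5 s with the knob still gripped at about 104 N, the slide home (knob to bush measures 41.3 mm, 42 expected) and the wheel in the third notch (about 67.4° from its dead stop, 67.5° wanted); no verdict came back, I didn't measure the roller directly, and no move was made near the other things on the bench.

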